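Open the ointment warmer's sliding lid, load the jars and set its dial

ROBOT

A 6-joint arm with a two-finger parallel gripper is mounted at the origin on the work surface; the furniture and walls round the work are solid. World frame = base frame: x ahead of the robot, y to its left, z up, the work surface at z = 0. Lengths are in m, angles in degrees, forces in N, time in s.
With the tool pointing down it reaches from about 0.3 to 1 m from the base axis. Payload 5.1 kg.
Tool frame: the origin (TCP) lies at the centre of the arm's flange, where the gripper is bolted on; the fingertips stand 190 mm ahead of it and the grasp point (between the pads) lies 171 mm ahead of it; z points along the fingers, y is the line along which they close (so a half turn about z gives the same grasp; the last joint's range is limited). The gripper opens to 95 mm and grips with 3 to 60 N. Pads are 20 mm wide; open, the fingers measure 119 mm over their backs; the gripper's body (75 mm by 180 mm) begins 59 mm behind the grasp point.
Start: joints at [62.303, 7.093, 94.555, -0, 78.352, -4.733], TCP at [0.254, 0.598, 0.405] pointing down, gripper open.
Joint ranges: [-149.61, 149.61], [-58.7, 133.49], [1.44, 155.28], [-77.14, 257.14], [18.33, 153.61], [-166.67, 166.67]. Speed limits (degrees/s): [147.25, 147.25, 180, 180, 180, 180].

INTERFACE

Orientations are given as [roll, pitch, yaw] about the fixed x, y, z axes, in that order (R = Rz(yaw) Ry(pitch) Rx(roll)).
In Python, from cell import r gives the robot as it stands.
- The arm moves only by the tool drive_effector, called after "Call:" as name(argument=value, ...), one argument or row to a line, values as JSON. Schema: {"type":"object","properties":{"offsets":{"type":"object","properties":{"motion":{"type":"array","items":{"type":"array","items":{"type":"number"},"minItems":7,"maxItems":7},"minItems":1,"maxItems":10}},"additionalProperties":false,"required":["motion"]},"force":{"type":"number"},"only":{"type":"string"},"quiet":{"type":"boolean"},"lines":{"type":"string"}},"required":["offsets"],"additionalProperties":false}. offsets is an object whose key "motion" holds a list of rows, 1 to 10 of them, each of 7 numbers: dx, dy, dz in m, then a rotation vector rx, ry, rz in degrees, then the opening from 0.0 (shut) to 1.0 (fully open); each row is the pose to reach, as a shift and turn from the pose commanded when the call began, along the tool's axes at that moment; what a row does not reach only later rows make up. A row lasts 1/8 s, in which the tool goes at most 0.0625 m and 10.7 degrees, less where a joint would pass 70% of its speed; a pose out of reach is approached as far as the arm can. The fingers move at their own pace and stop on an object; force is the grip in N (left out, the last holds). Time passes only in rows, so rows that do not move let the fingers close. The tool returns the time, the measured TCP pose, the force, the opening and the grip force at its end. only (a regular expression) keeps the lines of the reply that match it, lines (a string "A,B") keeps lines A to B, and quiet returns only ok. Input that does not fit is refused with a message, and nothing moves.
- r.get_state(): the state, without advancing time (a new reading comes with each control period).
- r.camera(name): name is "side" or "top"; returns the picture (400x640x3 uint8, red, green, blue); there is no depth.
- r.camera_info(name): a dict with "camera_matrix" (3x3 intrinsics, pixels), "world_to_cam" (4x4, takes a point from world to camera coordinates). Camera axes: x right, y down, z forward; pixel columns grow to the right and rows downward; lengths in m; the calibration is good to about 2 mm. A picture is of the moment at which its call begins. camera_info takes no time and is no camera call.
- r.sign_off(): hands the job in; it is judged then, once.
The state is a dict: "clock": time; "joint_pos": joint angles; "dq": joint speeds; "tau": joint torques, N m; "position": TCP position; "tcp_rot": TCP orientation; "wrist_force": force on the tool from outside, world axes, zero at the start; "torque": the same for the moment, N m; "opening": opening from 0.0 (shut) to 1.0 (fully open); "grip_force": force on a finger pad.
Only numpy, scipy, OpenCV 4.12 (cv2) and the standard library are available. Lean on these libraries where they do the work, as an engineer would, in place of code of your own. Each camera call takes 0.05 s, during which the arm holds its last target. There are 200 camera calls.

TASK

Warm up the ointment jars: lift the handle end of the warmer's blue sliding lid over its stop lip, slide the lid out of its grooves and lay it flat, handle up, on the bare worktop or counter. Then stand every green-capped jar upright in a row in the warmer's trough, leaving the red-capped jar and the rubber stamp among them standing where they are. When all are in, turn the dial until its white pointer line meets the green mark on the ring round it.

Things in the scene. Friction and masses are not known exactly. Their poses are not given: they have to be found in the camera images.
- warmer: white bench warmer, fixed on the worktop, 202 mm along its x, 122 mm wide, plus a control deck with the dial on its -y side (y from -60 to -143 mm, top z = 55). Origin at table height (z = 0) below the centre of the trough. Its front is the -x end, where the lid comes out. Side guides 107 mm apart and a rear stop (x from 91.5) stand to z = 71
- well (a point): centre of the floor of the warmer's trough under the lid, which holds a row of four jars, 10 mm above the table, axes as the warmer's: the trough is 162 mm along x (-81 to 81), 42 mm wide in y (-21 to 21) and 12 mm deep; grey decks beside it (z = 22, out to y = +-43) leave room for fingers. Walls at its two ends and the ledge for the lid rise to z = 50
- lip (a point): middle of the top edge of the grey stop lip across the warmer's front end, 8 mm thick (x from -101 to -93 in the warmer), top z = 56, which is 6 mm above the ledge. The lid's handle end lies behind it
- rails (a point): midway between the front ends of the two grey rails (86 mm apart, warmer's x from -20 to 101, underside z = 66, top z = 71) that cover the lid's long edges. The groove is 16 mm high for the 5 mm lid, so the lid cannot come straight up there, but raised 6 to 11 mm (at its handle end or all over) it passes the lip toward -x; it is out from under the rails after 110 mm, past the lip after 195 mm
- lid: loose blue sliding lid, 179 mm along x, 102 mm wide (y), 5 mm thick, 110 g, with a black bar handle on top; origin at the centre of its underside. At the start it lies closed on the ledge at z = 50 mm, its axes along the warmer's, with 2 mm of play. Its -x end is the handle end, behind the stop lip
- lid_grip (a point): on the lid's handle, 30 mm above the lid's underside: the handle is a bar 12 mm thick in the lid's x, 54 mm long in its y, centred 57 mm from the lid's centre toward -x, its top 35 mm above the underside of the lid; pinch it along the lid's x
- jar_a: squat white ointment jar with a green screw cap, upright cylinder 34 mm in diameter and 30 mm tall, 60 g, standing on the counter to the right (z = 0) at the start; origin at the centre of its underside, z up its axis; grip it across its upper part. Absent (None) in some starts
- jar_b: squat white ointment jar with a green screw cap, upright cylinder 34 mm in diameter and 30 mm tall, 60 g, standing on the counter to the right (z = 0) at the start; origin at the centre of its underside, z up its axis; grip it across its upper part. Absent (None) in some starts
- jar_c: squat white ointment jar with a green screw cap, upright cylinder 34 mm in diameter and 30 mm tall, 60 g, standing on the counter to the right (z = 0) at the start; origin at the centre of its underside, z up its axis; grip it across its upper part. Absent (None) in some starts
- jar_d: squat white ointment jar with a green screw cap, upright cylinder 34 mm in diameter and 30 mm tall, 60 g, standing on the counter to the right (z = 0) at the start; origin at the centre of its underside, z up its axis; grip it across its upper part. Absent (None) in some starts
- red_jar: bystander: jar of the same size with a red cap; leave it standing where it is. Origin at the centre of its underside
- stamp: bystander: brown round rubber stamp, 38 mm in diameter, 65 mm tall, standing among the jars; leave it standing where it is. Origin at the centre of its underside
- vial_carton: bystander: fixed open cardboard carton of packed vials on the counter beyond the jars, 268 mm (x) by 175 mm (y), 82 mm tall; keep the gripper clear of it. Origin at the centre of its underside
- clipboard: bystander: fixed A4 clipboard hanging upright from the shelf panel, 0.3 to 0.6 m above the counter beyond the gap; keep the forearm clear of it
- dial (a joint): angle of the warmer's dial in rad, growing clockwise seen from above; at 0 the pointer points along the warmer's +x. Turns freely both ways for about a turn, light friction (0.03 N m), stays where it is left
- dial_grip (a point): centre of the dial's black bar grip, on the vertical dial axis, at z = 77 mm: the bar is 12 mm thick, 44 mm long and 22 mm tall (z 66 to 88), its length along the pointer; x axis of this point is the pointer's direction. The disc below it is 58 mm across, its top at z = 67. Pinch the bar across its thickness
- dial_pointer (a point): outer end of the white pointer line, on the disc's rim 28 mm from the dial axis; x axis points outward along the line
- dial_ring: fixed black ring 80 mm across round the dial with white ticks and one raised green mark; origin on the dial axis at the deck's top; its x axis points to the green mark. Which way the mark points varies from start to start
- dial_mark (a point): the green mark, 35 mm from the dial axis

How it is judged (in metres and radians):
On the way, in this order (a step that is already met when the one before it is completed fails the run):
1. the lid is off the warmer and lies flat, handle up, on the worktop or counter (height (world z) of lid between -0.005 and 0.008 m and angle between lid's own z axis and vertical below 0.06 rad and linear speed of lid below 0.02 m/s), for 0.3 s.
2. every green-capped jar stands upright on the floor of the trough, released (x of jar_a in the frame of warmer between -0.069 and 0.069 m and y of jar_a in the frame of warmer between -0.012 and 0.012 m and z of each of jar_a, jar_b, jar_c, jar_d in the frame of warmer below 0.016 m and angle between each of jar_a, jar_b, jar_c, jar_d's own z axis and vertical below 0.15 rad and linear speed of each of jar_a, jar_b, jar_c, jar_d below 0.02 m/s and x of jar_b in the frame of warmer between -0.069 and 0.069 m and y of jar_b in the frame of warmer between -0.012 and 0.012 m and x of jar_c in the frame of warmer between -0.069 and 0.069 m and y of jar_c in the frame of warmer between -0.012 and 0.012 m and x of jar_d in the frame of warmer between -0.069 and 0.069 m and y of jar_d in the frame of warmer between -0.012 and 0.012 m and contact force between the fingers and jar_a below 0.1 N and contact force between the fingers and jar_b below 0.1 N and contact force between the fingers and jar_c below 0.1 N and contact force between the fingers and jar_d below 0.1 N), for 0.3 s.
3. the dial's pointer meets the green mark (angle between the x axis of dial_pointer and the x axis of dial_ring, either way round below 0.14 rad and distance between dial_pointer and dial_mark below 0.02 m and velocity of joint dial between -0.05 and 0.05 rad/s), for 0.3 s.
At the end, for the whole second after the job is handed in: The lid lies flat (within 3.4 degrees, underside within 8 mm of the surface), handle up, on the worktop or counter; every green-capped jar present stands in the trough on its floor, upright within 0.15 rad; the dial's pointer is within 0.14 rad (8 degrees) of the green mark (all of step 1 and all of step 3 and x of jar_a in the frame of warmer between -0.069 and 0.069 m and y of jar_a in the frame of warmer between -0.012 and 0.012 m and z of each of jar_a, jar_b, jar_c, jar_d in the frame of warmer below 0.016 m and angle between each of jar_a, jar_b, jar_c, jar_d's own z axis and vertical below 0.15 rad and x of jar_b in the frame of warmer between -0.069 and 0.069 m and y of jar_b in the frame of warmer between -0.012 and 0.012 m and x of jar_c in the frame of warmer between -0.069 and 0.069 m and y of jar_c in the frame of warmer between -0.012 and 0.012 m and x of jar_d in the frame of warmer between -0.069 and 0.069 m and y of jar_d in the frame of warmer between -0.012 and 0.012 m); the robot touches nothing.
It fails at once if the red-capped jar or the stamp is moved more than 4 cm or tipped (distance of any of red_jar, stamp from where it was at the start of the episode above 0.04 m or angle between any of red_jar, stamp's own z axis and vertical above 0.5 rad).
Of jar_a, jar_b, jar_c, jar_d only 2 to 4 are there at a start; the rules pass over those that are not, and their reading is None.
At some moment in a run one of jar_a, jar_b, jar_c, jar_d may be knocked a few centimetres aside while the robot is not near it.
It also fails if it takes over 210 s, if anything falls off the work surface, if the arm or the gripper's body presses on something with over 40 N, if the wrist force passes 120 N, or if a joint passes its speed limit or range.

## Working session

There is one attempt and no reset: what is moved stays moved. The work goes in short steps, Python scripts to look and compute and a tool call to move; the robot and the scene stay as the last step left them, time stands still between calls to the robot, and variables do not carry over. Pictures are saved under pics/ and viewed, at most 18 in all, crops included, and the job is handed in when it is done.

```bash
ls; mkdir -p pics
```

Create h.py:
```python
import numpy as np, cv2
from cell import r
from scipy.spatial.transform import Rotation as R
def shot(cam,fn=None):
    im=np.array(r.camera(cam)); 
    if fn: cv2.imwrite('pics/'+fn,im[:,:,::-1])
    return im
def ray(cam,u,v):
    i=r.camera_info(cam);K=np.array(i["camera_matrix"]);T=np.array(i["world_to_cam"])
    d=T[:3,:3].T@np.linalg.inv(K)@[u,v,1]; return -T[:3,:3].T@T[:3,3],d
def onz(cam,u,v,z):
    o,d=ray(cam,u,v); return o+d*(z-o[2])/d[2]
def proj(cam,p):
    i=r.camera_info(cam);K=np.array(i["camera_matrix"]);T=np.array(i["world_to_cam"])
    q=K@(T[:3,:3]@np.array(p)+T[:3,3]); return q[:2]/q[2]
def blobs(im,cond,amin=30):
    hsv=cv2.cvtColor(im,cv2.COLOR_RGB2HSV)
    lo,hi=cond; m=cv2.inRange(hsv,np.array(lo),np.array(hi))
    n,l,s,c=cv2.connectedComponentsWithStats(m)
    return [(c[i].round(1).tolist(),s[i].tolist()) for i in range(1,n) if s[i][4]>=amin],m
```

Run:
```python
from h import *
print(r.get_state())
for c in("top","side"):
    shot(c,c+"0.png"); print(ray(c,320,200))
```

```text
cell.py
pics
{'clock': 0.0, 'joint_pos': array([ 6.23028522e+01,  7.13249567e+00,  9.46348566e+01, -1.05241509e-03,
        7.83507927e+01, -4.73114278e+00]), 'dq': array([ 0.03814704,  0.00582377, -0.00849134, -0.04927915,  0.03070945,
        0.07358349]), 'tau': array([-1.69925002e-03, -4.17581642e+01, -3.59935999e+01,  7.72028463e-02,
        4.90095187e-02, -1.84139717e-04]), 'position': array([0.25351364, 0.59824571, 0.40348995]), 'tcp_rot': array([-1.79882173e+02, -8.71783141e-03,  1.57034200e+02]), 'wrist_force': array([-0.53550218, -0.45831002,  0.27769672]), 'torque': array([-0.00480468, -0.06940497,  0.03424049]), 'grip_force': 0.0, 'opening': 1.0024169936639171}
(array([-0.14022314, -0.16442852,  1.84083374]), array([ 0.40162273,  0.06606977, -0.91363136]))
(array([ 0.38525292, -1.225755  ,  0.79148093]), array([ 0.10929573,  0.90564345, -0.4104045 ]))
```

View pics/top0.png

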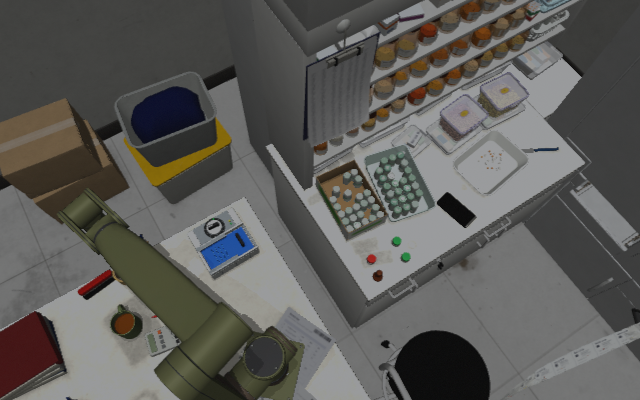

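View pics/side0.png

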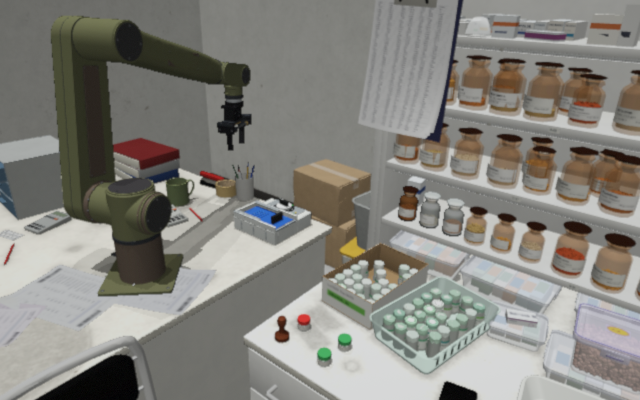

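The top view shows the warmer at about (225,250) with the dial at (215,228). Two green caps are at (396,241) and (406,257), the red cap is at (371,259) and the stamp at (378,276). I'll measure these and zoom in.

Run:
```python
from h import *
im=cv2.imread('pics/top0.png')[:,:,::-1].copy(); sd=cv2.imread('pics/side0.png')[:,:,::-1].copy()
for n,c,z in(("green",((50,120,60),(85,255,255)),.03),("red",((0,180,120),(6,255,255)),.03),("blue",((100,150,80),(118,255,255)),.055)):
    for cam,i in(("top",im),("side",sd)):
        for cc,s in blobs(i,c,8)[0]: print(n,cam,cc,s,onz(cam,*cc,z).round(4))
print("stamp",onz("top",378,276,.03).round(3), onz("top",375,280,.0))
b,m=blobs(im,((100,150,80),(118,255,255)),100)
c=max(cv2.findContours(m,0,2)[0],key=cv2.contourArea); print(cv2.boxPoints(cv2.minAreaRect(c)))
for p in cv2.boxPoints(cv2.minAreaRect(c)): print(onz("top",*p,.055).round(4))
a=cv2.resize(im[200:290,180:270],(540,540),interpolation=cv2.INTER_CUBIC); 
cv2.imwrite('pics/z1.png',a[:,:,::-1])
a=cv2.resize(sd[190:250,225:320],(760,480),interpolation=cv2.INTER_CUBIC); cv2.imwrite('pics/z2.png',a[:,:,::-1])
```

```text
green top [396.4, 240.5] [393, 237, 8, 8, 51] [ 0.5575 -0.3587  0.03  ]
green top [405.5, 256.4] [402, 253, 8, 8, 53] [ 0.5022 -0.4028  0.03  ]
green side [346.2, 302.2] [328, 291, 36, 23, 131] [ 0.5846 -0.2204  0.03  ]
green side [344.3, 339.2] [339, 334, 12, 11, 108] [ 0.5564 -0.3635  0.03  ]
green side [323.9, 353.7] [318, 348, 13, 12, 121] [ 0.5015 -0.4074  0.03  ]
red top [371.1, 258.3] [368, 255, 7, 7, 43] [ 0.4644 -0.2764  0.03  ]
red top [90.4, 285.7] [80, 279, 22, 15, 44] [0.1195 0.716  0.03  ]
red side [211.7, 175.2] [201, 172, 22, 8, 56] [0.1251 0.7595 0.03  ]
red side [303.3, 319.2] [298, 315, 11, 9, 80] [ 0.4635 -0.2811  0.03  ]
blue top [226.5, 248.1] [201, 227, 53, 42, 992] [0.3688 0.2641 0.055 ]
blue side [261.7, 213.7] [246, 207, 30, 17, 245] [0.3549 0.2916 0.055 ]
blue side [281.7, 221.5] [273, 216, 19, 12, 92] [0.4255 0.2238 0.055 ]
stamp [ 0.402 -0.314  0.03 ] [ 0.39337489 -0.30813911  0.        ]
[[200.08823 250.14705]
 [240.82352 225.70587]
 [253.35294 246.58821]
 [212.61765 271.0294 ]]
[0.338  0.3583 0.055 ]
[0.4682 0.2373 0.055 ]
[0.398  0.1672 0.055 ]
[0.2716 0.2877 0.055 ]
```

View pics/z1.png

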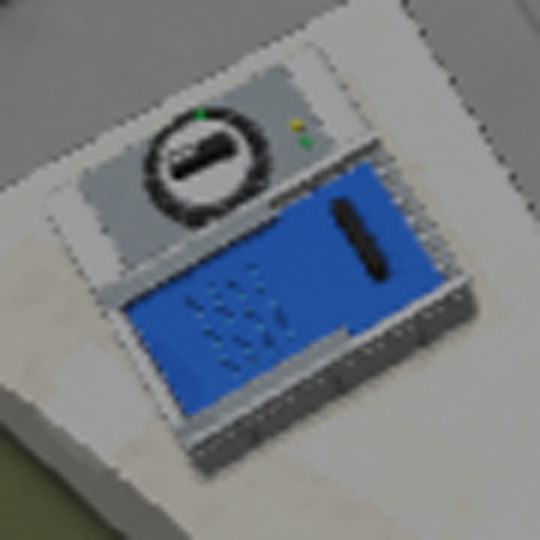

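View pics/z2.png

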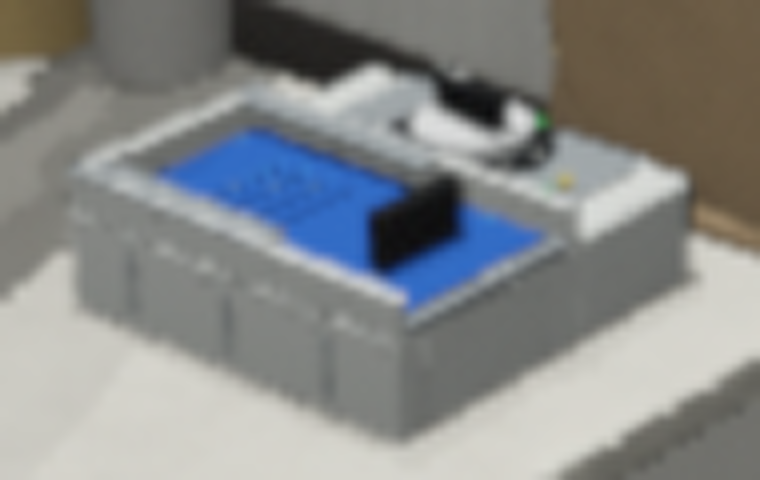

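The crops show the lid's handle at its right end, crop (360,240), which points toward the gap. The dial's bar is at crop (203,157) and the green mark at crop (200,113). Next I'll fix the warmer's yaw and position, and find free worktop for the lid.

Run:
```python
from h import *
im=cv2.imread('pics/top0.png')[:,:,::-1].copy(); sd=cv2.imread('pics/side0.png')[:,:,::-1].copy()
b,m=blobs(im,((100,150,80),(118,255,255)),100)
c=max(cv2.findContours(m,0,1)[0],key=cv2.contourArea)[:,0,:]
P=np.array([onz("top",u,v,.055)[:2] for u,v in c]).astype(np.float32)
rc=cv2.minAreaRect(P); print(rc, cv2.boxPoints(rc).round(4).tolist())
# handle: dark px inside lid hull
for cam,i in(("top",im),("side",sd)):
    m=blobs(i,((100,150,80),(118,255,255)),100)[1]
    m=cv2.morphologyEx(m,cv2.MORPH_CLOSE,np.ones((9,9)))if cam=="side" else m
    h=np.zeros(m.shape,np.uint8); pts=cv2.findNonZero(m if cam=="top" else m); cv2.fillConvexPoly(h,cv2.convexHull(pts),255)
    if cam=="side": h=cv2.dilate(h,np.ones((9,9)))
    d=((i.max(2)<45)&(h>0)).astype(np.uint8); n,l,s,ce=cv2.connectedComponentsWithStats(d)
    for k in range(1,n):
        if s[k][4]>8: print(cam,ce[k],s[k],onz(cam,*ce[k],.07).round(4))
        if s[k][4]>20 and cam=="top":
            Q=np.array([onz("top",u,v,.075)[:2] for v,u in np.argwhere(l==k)]);w,V=np.linalg.eigh(np.cov(Q.T));print(np.degrees(np.arctan2(V[1,1],V[0,1])),2*np.sqrt(3*w))
for p in [(244,198),(335,350),(300,300),(255,290),(265,300),(270,152),(355,325)]: print(p,onz("top",*p,0).round(3))
for p in [(0.4,-.02,0),(.35,0,0),(.45,.05,0),(.3,.05,0)]: print(p,proj("top",p).round(),proj("side",p).round())
a=cv2.resize(im[210:380,180:350],(595,595),interpolation=cv2.INTER_CUBIC); 
cv2.imwrite('pics/z3.png',a[:,:,::-1])
```

```text
((0.36882609128952026, 0.2631455957889557), (0.098615363240242, 0.1753469854593277), 46.38257598876953) [[0.27129998803138733, 0.28790000081062317], [0.3982999920845032, 0.16699999570846558], [0.46630001068115234, 0.23839999735355377], [0.3393999934196472, 0.35929998755455017]]
top [239.60606061 239.6969697 ] [236 234   8  13  33] [0.4078 0.2223 0.07  ]
45.643351065843625 [0.00872965 0.05762892]
side [276.57575758 217.56060606] [272 213  10  10  66] [0.4077 0.2261 0.07  ]
(244, 198) [0.606 0.271 0.   ]
(335, 350) [ 0.107 -0.214  0.   ]
(300, 300) [ 0.253 -0.049  0.   ]
(255, 290) [0.251 0.124 0.   ]
(265, 300) [0.223 0.078 0.   ]
(270, 152) [0.837 0.224 0.   ]
(355, 325) [ 0.211 -0.267  0.   ]
(0.4, -0.02, 0) [302. 261.] [276. 273.]
(0.35, 0, 0) [294. 273.] [260. 271.]
(0.45, 0.05, 0) [287. 245.] [291. 261.]
(0.3, 0.05, 0) [277. 282.] [244. 263.]
```

View pics/z3.png

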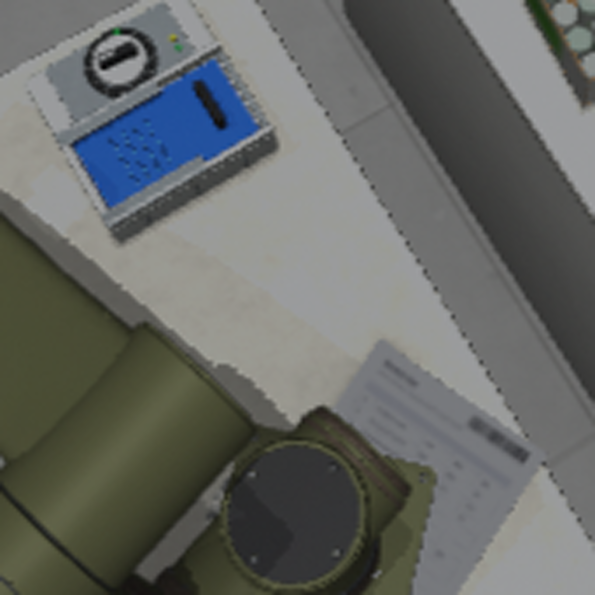

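The lid's -x axis points at -43.6° in world, and the handle is at about (0.409, 0.224). Both views agree within 4 mm, and the size reads 99x175 mm, which fits. The bare worktop is around crop (310,238). I'll move above the handle.

Add to h.py:
```python
def to(x,y,z,yaw):
    s=r.get_state(); A=R.from_euler('xyz',s['tcp_rot'],degrees=True); B=R.from_euler('xyz',[180,0,yaw],degrees=True)
    print('shift',A.inv().apply(np.array([x,y,z])-s['position']).round(4),'rot',np.degrees((A.inv()*B).as_rotvec()).round(2),'t',round(s['clock'],1))
```

Run:
```python
from h import *
print(onz("top",268.6,278,0)); to(.409,.224,.33,46.4)
```

```text
[0.30740618 0.0867938  0.        ]
shift [-0.2892 -0.2838  0.0741] rot [-8.0000e-02  1.0000e-01  1.1064e+02] t 0.1
```

Call:
drive_effector(
  offsets={"motion":[[-0.289, -0.284, 0, 0, 0, 110.6, 1], [-0.289, -0.284, 0, 0, 0, 110.6, 1], [-0.289, -0.284, 0, 0, 0, 110.6, 1], [-0.289, -0.284, 0, 0, 0, 110.6, 1], [-0.289, -0.284, 0, 0, 0, 110.6, 1], [-0.289, -0.284, 0, 0, 0, 110.6, 1], [-0.289, -0.284, 0, 0, 0, 110.6, 1], [-0.289, -0.284, 0.074, 0, 0, 110.6, 1], [-0.289, -0.284, 0.074, 0, 0, 110.6, 1], [-0.289, -0.284, 0.074, 0, 0, 110.6, 1]]},
  force=40,
)

```text
clock: 1.35
position: [0.4082, 0.2236, 0.3281]
tcp_rot: [-179.9, 0.3, 49.2]
wrist_force: [-0.1, -0.3, 1.1]
opening: 1.0
grip_force: 0.0
```

Call:
drive_effector(
  offsets={"motion":[[0, 0, 0, 0, 0, 0, 1], [0, 0, 0, 0, 0, 0, 1]]},
)

```text
clock: 1.6
position: [0.4089, 0.2243, 0.3309]
tcp_rot: [180.0, -0.0, 49.8]
wrist_force: [-0.2, -0.7, -0.3]
opening: 0.998
grip_force: 0.0
```

```bash
python3 -c "
from h import *
to(.409,.224,.251,46.4)"
```

```text
shift [-0.0002  0.0002  0.0799] rot [ 0.01 -0.01  3.36] t 1.6
```

Call:
drive_effector(
  offsets={"motion":[[0, 0, 0.04, 0, 0, 3.4, 0.6], [0, 0, 0.08, 0, 0, 3.4, 0.5], [0, 0, 0.08, 0, 0, 3.4, 0.5], [0, 0, 0.08, 0, 0, 3.4, 0], [0, 0, 0.08, 0, 0, 3.4, 0], [0, 0, 0.08, 0, 0, 3.4, 0], [0, 0, 0.08, 0, 0, 3.4, 0], [0, 0, 0.08, 0, 0, 3.4, 0]]},
  force=40,
)

```text
clock: 2.6
position: [0.4089, 0.2242, 0.2509]
tcp_rot: [180.0, -0.0, 46.2]
wrist_force: [-0.6, 0.1, -0.1]
opening: 0.216
grip_force: 0.0
```

Call:
drive_effector(
  offsets={"motion":[[0, 0, 0, 0, 0, 0, 0], [0, 0, 0, 0, 0, 0, 0], [0, 0, 0, 0, 0, 0, 0]]},
)

```text
clock: 2.98
position: [0.4089, 0.2242, 0.2508]
tcp_rot: [180.0, 0.0, 46.2]
wrist_force: [0.4, -1.2, 1.3]
opening: 0.124
grip_force: 40.0
```

Call:
drive_effector(
  offsets={"motion":[[0, 0, -0.005, 0, 0, 0, 0], [0, 0, -0.0085, 0, 0, 0, 0], [0, 0, -0.0085, 0, 0, 0, 0], [0, 0.015, -0.0085, 0, 0, 0, 0], [0, 0.03, -0.0085, 0, 0, 0, 0], [0, 0.045, -0.0085, 0, 0, 0, 0], [0, 0.06, -0.0085, 0, 0, 0, 0], [0, 0.06, -0.0085, 0, 0, 0, 0]]},
)

```text
clock: 3.98
position: [0.4532, 0.1818, 0.2593]
tcp_rot: [180.0, -0.0, 46.1]
wrist_force: [0.8, -0.4, -1.8]
opening: 0.123
grip_force: 40.0
```

Run:
```python
from h import *
im=shot("top");sd=shot("side")
a=cv2.resize(im[190:290,180:305],(500,400),interpolation=cv2.INTER_CUBIC);b=cv2.resize(sd[170:250,230:330],(500,400),interpolation=cv2.INTER_CUBIC)
cv2.imwrite('pics/l1.png',np.hstack([a,b])[:,:,::-1].copy()[:, :1000]) if 0 else cv2.imwrite('pics/l1.png',np.vstack([a[:300],b[:300]])[:,:,::-1])
```

```text
(no output)
```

View pics/l1.png

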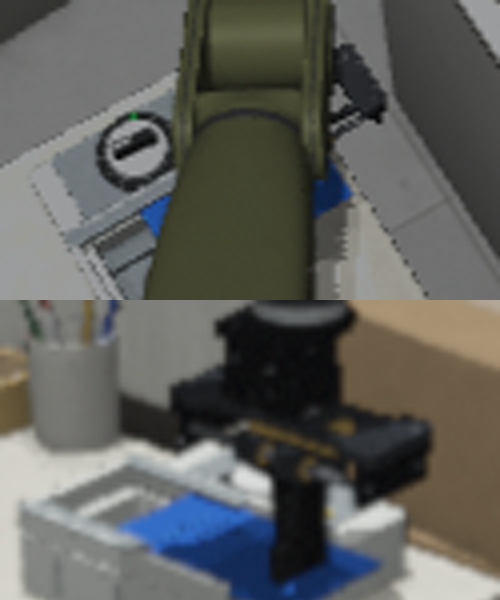

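The lid has slid 60 mm past the lip with little force. I'll carry on to 215 mm and then lift.

Call:
drive_effector(
  offsets={"motion":[[0, 0.025, 0, 0, 0, 0, 0], [0, 0.05, 0, 0, 0, 0, 0], [0, 0.075, 0, 0, 0, 0, 0], [0, 0.1, 0, 0, 0, 0, 0], [0, 0.125, 0, 0, 0, 0, 0], [0, 0.155, 0, 0, 0, 0, 0], [0, 0.155, 0, 0, 0, 0, 0], [0, 0.155, -0.04, 0, 0, 0, 0], [0, 0.155, -0.06, 0, 0, 0, 0], [0, 0.155, -0.06, 0, 0, 0, 0]]},
)

```text
clock: 5.32
position: [0.5646, 0.0757, 0.3215]
tcp_rot: [179.8, -0.2, 46.2]
wrist_force: [0.9, 0.2, -1.6]
opening: 0.122
grip_force: 40.0
```

Run:
```python
from h import *
sd=shot("side"); b=blobs(sd,((100,150,80),(118,255,255)),60)[0]; print(b)
c=np.array([.307,.087]);h=c+.057*np.array([np.cos(np.radians(45)),np.sin(np.radians(45))]);print(h); to(*h,.30,135)
```

```text
[([310.4, 216.5], [284, 205, 59, 25, 607])]
[0.34730509 0.12730509]
shift [-0.1127 -0.1923  0.0194] rot [  0.09  -0.   -88.77] t 5.4
```

Call:
drive_effector(
  offsets={"motion":[[-0.113, -0.192, 0, 0, 0, -88.8, 0], [-0.113, -0.192, 0, 0, 0, -88.8, 0], [-0.113, -0.192, 0, 0, 0, -88.8, 0], [-0.113, -0.192, 0, 0, 0, -88.8, 0], [-0.113, -0.192, 0, 0, 0, -88.8, 0], [-0.113, -0.192, 0, 0, 0, -88.8, 0], [-0.113, -0.192, 0, 0, 0, -88.8, 0], [-0.113, -0.192, 0, 0, 0, -88.8, 0], [-0.113, -0.192, 0, 0, 0, -88.8, 0], [-0.113, -0.192, 0, 0, 0, -88.8, 0]]},
)

```text
clock: 6.62
position: [0.3467, 0.1267, 0.3177]
tcp_rot: [-179.9, -0.1, 135.0]
wrist_force: [-0.5, -0.3, -1.7]
opening: 0.127
grip_force: 40.0
```

Call:
drive_effector(
  offsets={"motion":[[0, 0, 0.04, 0, 0, 0, 0], [0, 0, 0.08, 0, 0, 0, 0], [0, 0, 0.105, 0, 0, 0, 0], [0, 0, 0.105, 0, 0, 0, 0]]},
)

```text
clock: 7.12
position: [0.3457, 0.1264, 0.2115]
tcp_rot: [-179.7, -0.2, 135.0]
wrist_force: [-0.0, -0.6, -1.7]
opening: 0.125
grip_force: 40.0
```

```bash
python3 -c "
from h import *
to(.3473,.1273,.203,135)
im=shot('side'); b=blobs(im,((100,150,80),(118,255,255)),60)[0]; print(b)
cv2.imwrite('pics/l2.png',cv2.resize(im[190:300,200:340],(700,550))[:,:,::-1])"
```

```text
shift [-0.0005  0.0018  0.0085] rot [-0.32 -0.22 -0.03] t 7.1
[([243.1, 254.7], [215, 241, 60, 29, 768])]
```

View pics/l2.png

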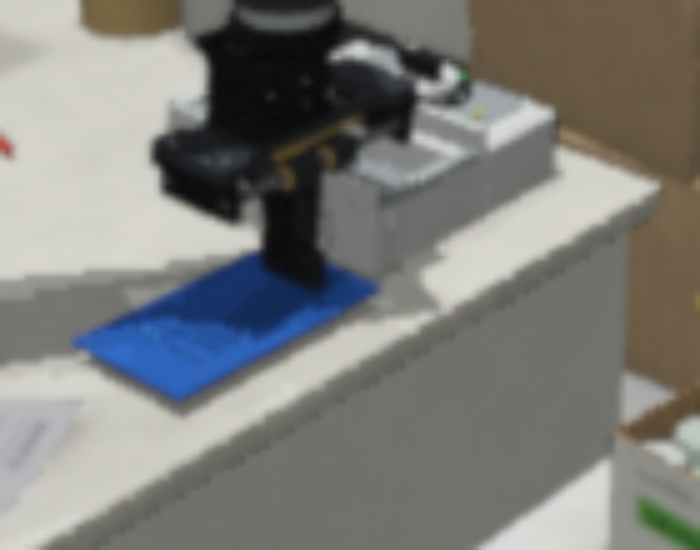

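The lid hangs flat over bare worktop, clear of the warmer and the paper. I'll lower it, release, and back off upwards.

Call:
drive_effector(
  offsets={"motion":[[0, 0, 0.005, 0, 0, 0, 0], [0, 0, 0.009, 0, 0, 0, 0], [0, 0, 0.0105, 0, 0, 0, 0], [0, 0, 0.0105, 0, 0, 0, 0]]},
)

```text
clock: 7.68
position: [0.3474, 0.1268, 0.2039]
tcp_rot: [180.0, 0.0, 135.0]
wrist_force: [0.2, -0.7, -1.1]
opening: 0.125
grip_force: 40.0
```

Call:
drive_effector(
  offsets={"motion":[[0, 0, 0, 0, 0, 0, 0.4], [0, 0, 0, 0, 0, 0, 0.4], [0, 0, 0, 0, 0, 0, 0.4], [0, 0, -0.06, 0, 0, 0, 0.8], [0, 0, -0.12, 0, 0, 0, 1], [0, 0, -0.18, 0, 0, 0, 1], [0, 0, -0.2, 0, 0, 0, 1]]},
)

```text
clock: 8.55
position: [0.3477, 0.1268, 0.4086]
tcp_rot: [179.6, 0.2, 135.0]
wrist_force: [0.7, 0.5, -0.4]
opening: 0.761
grip_force: 0.0
```

```bash
python3 -c "
from h import *
to(.53,-.38,.35,135)
for c in('top','side'):
  im=shot(c,c+'1.png'); print(blobs(im,((100,150,80),(118,255,255)),60)[0],blobs(im,((50,120,60),(85,255,255)),8)[0],blobs(im,((0,180,120),(6,255,255)),8)[0])"
```

```text
shift [-0.487  -0.2299  0.0592] rot [0.38 0.25 0.01] t 8.6
[([273.3, 282.7], [260, 258, 32, 47, 859])] [([396.4, 240.5], [393, 237, 8, 8, 51]), ([405.5, 256.4], [402, 253, 8, 8, 53])] [([371.1, 258.3], [368, 255, 7, 7, 43]), ([90.2, 285.8], [80, 279, 22, 15, 45]), ([170.8, 311.7], [154, 307, 33, 10, 44])]
[([244.2, 257.2], [217, 243, 59, 29, 748])] [([346.3, 302.3], [328, 291, 36, 23, 131]), ([344.3, 339.2], [339, 334, 12, 11, 108]), ([323.9, 353.7], [318, 348, 13, 12, 122])] [([211.5, 175.2], [201, 172, 22, 8, 56]), ([303.3, 319.2], [298, 315, 11, 9, 80])]
```

View pics/side1.png

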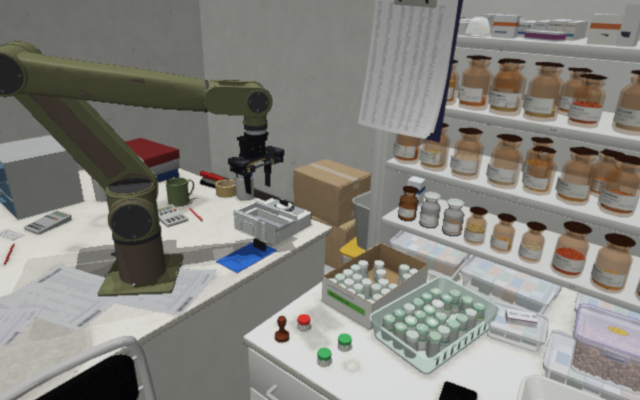

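Both trays sit beyond the jars, two green jars are present, and the lid lies flat at (245,257). I need the tray edges and arm clearance before choosing grasp yaws.

Run:
```python
from h import *
for p in[(323,300),(373,322),(374,318),(405,367),(383,345),(497,317),(500,325)]: print("side z0",p,onz("side",*p,0).round(3))
for p in[(316,178),(346,232),(385,222),(364,152),(389,218),(433,203)]: print("top z.08",p,onz("top",*p,.08).round(3))
im=cv2.imread('pics/top1.png'); sd=cv2.imread('pics/side1.png')
a=cv2.resize(im[200:290,340:440],(400,360),interpolation=cv2.INTER_CUBIC);b=cv2.resize(sd[280:380,260:420],(576,360),interpolation=cv2.INTER_CUBIC)
cv2.imwrite('pics/j.png',np.vstack([np.pad(a,((0,0),(0,176),(0,0)))[40:330],b[:300]]))
```

```text
side z0 (323, 300) [ 0.528 -0.165  0.   ]
side z0 (373, 322) [ 0.65  -0.271 -0.   ]
side z0 (374, 318) [ 0.656 -0.255  0.   ]
side z0 (405, 367) [ 0.69  -0.435  0.   ]
side z0 (383, 345) [ 0.656 -0.358  0.   ]
side z0 (497, 317) [ 0.991 -0.279 -0.   ]
side z0 (500, 325) [ 0.984 -0.312 -0.   ]
top z.08 (316, 178) [ 0.723 -0.001  0.08 ]
top z.08 (346, 232) [ 0.528 -0.162  0.08 ]
top z.08 (385, 222) [ 0.602 -0.299  0.08 ]
top z.08 (364, 152) [ 0.884 -0.164  0.08 ]
top z.08 (389, 218) [ 0.622 -0.311  0.08 ]
top z.08 (433, 203) [ 0.724 -0.467  0.08 ]
```

View pics/j.png

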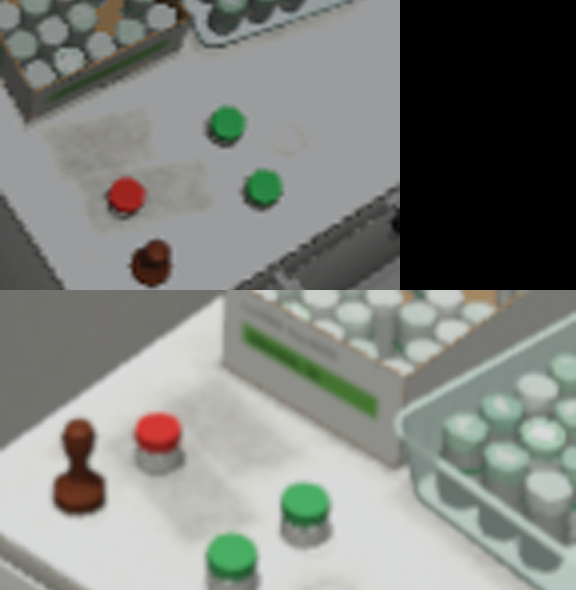

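Red jar, stamp and both green jars are clearly separate. The carton edge is about 110 mm from the nearer jar. I'll grip across -46° (yaw 44), parallel to the carton edge.

```bash
python3 -c "
from h import *
to(.558,-.358,.35,44)"
```

```text
shift [-0.4913 -0.1944  0.0569] rot [ 3.200e-01 -7.000e-02  9.101e+01] t 8.7
```

Call:
drive_effector(
  offsets={"motion":[[-0.491, -0.194, 0.057, 0, 0, 91, 1], [-0.491, -0.194, 0.057, 0, 0, 91, 1], [-0.491, -0.194, 0.057, 0, 0, 91, 1], [-0.491, -0.194, 0.057, 0, 0, 91, 1], [-0.491, -0.194, 0.057, 0, 0, 91, 1], [-0.491, -0.194, 0.057, 0, 0, 91, 1], [-0.491, -0.194, 0.057, 0, 0, 91, 1], [-0.491, -0.194, 0.057, 0, 0, 91, 1], [-0.491, -0.194, 0.057, 0, 0, 91, 1], [-0.491, -0.194, 0.057, 0, 0, 91, 1]]},
  force=15,
)

```text
clock: 9.9
position: [0.5569, -0.359, 0.342]
tcp_rot: [-179.6, 0.1, 43.9]
wrist_force: [-0.3, 0.9, 0.9]
opening: 0.998
grip_force: 0.0
```

Call:
drive_effector(
  offsets={"motion":[[0, 0, 0, 0, 0, 0, 1], [0, 0, 0, 0, 0, 0, 1]]},
)

```text
clock: 10.15
position: [0.5571, -0.3564, 0.346]
tcp_rot: [-179.9, 0.0, 44.1]
wrist_force: [-0.1, -0.4, 0.0]
opening: 1.0
grip_force: 0.0
```

Run:
```python
from h import *
to(.558,-.358,.205,44)
im=shot("top","top2.png"); sd=shot("side","side2.png")
for cam,i in(("top",im),("side",sd)):
    for n,c in(("g",((50,120,60),(85,255,255))),("r",((0,180,120),(6,255,255)))):
        for cc,s in blobs(i,c,15)[0]: print(n,cam,cc,s,onz(cam,*cc,.03).round(4))
a=cv2.resize(im[205:285,185:275],(720,640),interpolation=cv2.INTER_CUBIC)[:600]
cv2.imwrite('pics/w.png',a[:,:,::-1])
```

```text
shift [-0.0004  0.002   0.141 ] rot [-0.08  0.01  0.08] t 10.2
g top [397.1, 241.3] [393, 238, 8, 7, 34] [ 0.5549 -0.3618  0.03  ]
g top [405.5, 256.4] [402, 253, 8, 8, 51] [ 0.5022 -0.4028  0.03  ]
r top [371.1, 258.5] [368, 255, 8, 8, 43] [ 0.4636 -0.2765  0.03  ]
r top [92.7, 282.9] [79, 272, 31, 22, 136] [0.1313 0.712  0.03  ]
r top [170.6, 311.8] [154, 307, 33, 10, 45] [0.0968 0.3953 0.03  ]
g side [346.5, 302.3] [328, 291, 36, 23, 131] [ 0.5854 -0.2209  0.03  ]
g side [344.3, 339.3] [338, 334, 13, 11, 111] [ 0.5563 -0.3638  0.03  ]
g side [323.9, 353.8] [318, 348, 13, 12, 123] [ 0.5015 -0.4077  0.03  ]
r side [211.6, 175.3] [201, 172, 23, 8, 61] [0.1247 0.7582 0.03  ]
r side [303.2, 319.0] [298, 315, 12, 9, 85] [ 0.4633 -0.2803  0.03  ]
```

View pics/w.png

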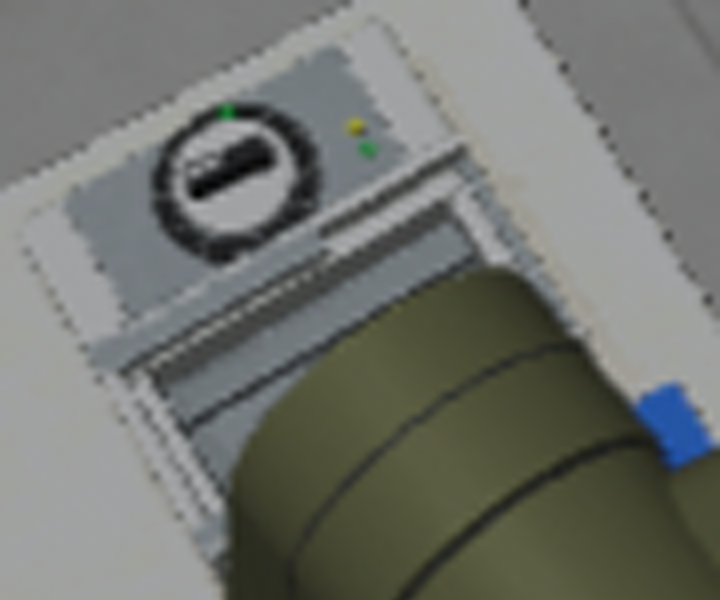

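Jars unmoved. I'll descend on the farther jar and grip it.

Call:
drive_effector(
  offsets={"motion":[[0, 0.002, 0.05, 0, 0, 0, 0.75], [0, 0.002, 0.1, 0, 0, 0, 0.75], [0, 0.002, 0.141, 0, 0, 0, 0.75], [0, 0.002, 0.141, 0, 0, 0, 0.75], [0, 0.002, 0.141, 0, 0, 0, 0], [0, 0.002, 0.141, 0, 0, 0, 0], [0, 0.002, 0.141, 0, 0, 0, 0], [0, 0.002, 0.141, 0, 0, 0, 0], [0, 0.002, 0.141, 0, 0, 0, 0], [0, 0.002, 0.141, 0, 0, 0, 0]]},
  force=15,
)

```text
clock: 11.5
position: [0.559, -0.3592, 0.2066]
tcp_rot: [180.0, -0.0, 44.0]
wrist_force: [-1.2, 0.5, 5.6]
opening: 0.355
grip_force: 15.0
```

Call:
drive_effector(
  offsets={"motion":[[0, 0, 0, 0, 0, 0, 0], [0, 0, -0.06, 0, 0, 0, 0], [0, 0, -0.12, 0, 0, 0, 0], [0, 0, -0.145, 0, 0, 0, 0], [0, 0, -0.145, 0, 0, 0, 0]]},
)

```text
clock: 12.12
position: [0.5592, -0.3594, 0.3534]
tcp_rot: [179.7, -0.0, 44.0]
wrist_force: [-0.7, -0.5, -0.8]
opening: 0.352
grip_force: 15.0
```

Run:
```python
from h import *
s=r.get_state();print(s['position'])
sd=shot("side","side3.png"); 
print(blobs(sd,((50,120,60),(85,255,255)),15)[0])
a=cv2.resize(sd[185:250,225:325],(800,520),interpolation=cv2.INTER_CUBIC)
cv2.imwrite('pics/ws.png',a[:,:,::-1])
to(.3688,.2631,.33,136.4)
```

```text
[ 0.55921674 -0.35939121  0.35336197]
[([346.5, 289.2], [341, 285, 11, 10, 98]), ([334.1, 295.2], [328, 291, 13, 10, 42]), ([355.1, 307.5], [345, 303, 19, 11, 64]), ([323.8, 353.8], [318, 348, 13, 12, 122])]
shift [ 0.2956 -0.5794  0.0202] rot [ 2.000e-02  2.000e-02 -9.239e+01] t 12.2
```

View pics/ws.png

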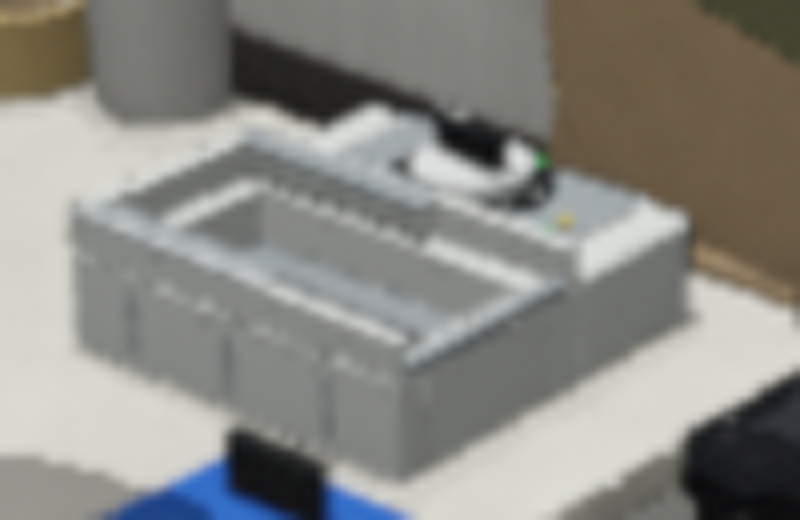

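The side view shows the warmer's bottom corners at crop (405,478), (75,345) and (690,318). I'll fit the warmer's origin to those.

Run:
```python
from h import *
L={( -.101,.061,0):(405,478),(.101,.061,0):(75,347),(-.101,-.143,0):(690,318)}
W=[];Lp=[]
for l,(u,v) in L.items():
    w=onz("side",225+u/8,185+v/8,0); W.append(w[:2]);Lp.append(l[:2])
W=np.array(W);Lp=np.array(Lp);print(W.round(4))
a=Lp-Lp.mean(0);b=W-W.mean(0);th=np.arctan2((a[:,0]*b[:,1]-a[:,1]*b[:,0]).sum(),(a*b).sum())
Rm=np.array([[np.cos(th),-np.sin(th)],[np.sin(th),np.cos(th)]]);t=W.mean(0)-Rm@Lp.mean(0);print(np.degrees(th),t,(W-(Lp@Rm.T+t)).round(4))
# top view: same corners outline points from w.png crop: ( -x,-y ) top corner of deck etc, ring centre
for (u,v) in[(237,182),(228,112),(465,150),(98,350)]: print(185+u/8,205+v/8,onz("top",185+u/8,205+v/8,.058).round(4),onz("top",185+u/8,205+v/8,.071).round(4))
# dark ring centroid by ellipse
im=cv2.imread('pics/top2.png');sub=im[205:240,198:228];m=(sub.max(2)<60).astype(np.uint8)
c=max(cv2.findContours(m,0,1)[0],key=cv2.contourArea);e=cv2.fitEllipse(c);print(e,onz("top",198+e[0][0],205+e[0][1],.057))
```

```text
[[0.4018 0.1571]
 [0.2538 0.2884]
 [0.5382 0.2975]]
136.8496399996293 [0.36857546 0.26557675] [[ 0.0013  0.0051]
 [ 0.0006 -0.0018]
 [-0.0019 -0.0033]]
214.625 227.75 [0.4358 0.3318 0.058 ] [0.4316 0.3282 0.071 ]
213.5 219.0 [0.4692 0.347  0.058 ] [0.4648 0.3433 0.071 ]
243.125 223.75 [0.4769 0.2303 0.058 ] [0.4724 0.2274 0.071 ]
197.25 248.75 [0.3399 0.3696 0.058 ] [0.3364 0.3657 0.071 ]
((16.043638229370117, 20.237525939941406), (3.4939334392547607, 11.447193145751953), 58.477176666259766) [0.44541619 0.33739978 0.057     ]
```

Warmer origin is about (0.3686, 0.2645) with yaw 136.5°, and lid, handle and corners agree to about 2 mm. First jar goes to x=+28 mm.

Call:
drive_effector(
  offsets={"motion":[[0.11, -0.2, 0, 0, 0, -30, 0], [0.3, -0.592, 0, 0, 0, -92.5, 0], [0.3, -0.592, 0, 0, 0, -92.5, 0], [0.3, -0.592, 0, 0, 0, -92.5, 0], [0.3, -0.592, 0, 0, 0, -92.5, 0], [0.3, -0.592, 0, 0, 0, -92.5, 0], [0.3, -0.592, 0, 0, 0, -92.5, 0], [0.3, -0.592, 0, 0, 0, -92.5, 0], [0.3, -0.592, 0, 0, 0, -92.5, 0], [0.3, -0.592, 0, 0, 0, -92.5, 0]]},
)

```text
clock: 13.42
position: [0.3731, 0.2397, 0.3478]
tcp_rot: [-179.8, -0.1, 136.5]
wrist_force: [1.5, 0.3, -1.0]
opening: 0.356
grip_force: 15.0
```

```bash
python3 -c "
from h import *
to(.3483,.2838,.245,136.5)"
```

```text
shift [0.0482 0.0154 0.1028] rot [-0.22 -0.07  0.04] t 13.4
```

Call:
drive_effector(
  offsets={"motion":[[0, 0, 0, 0, 0, 0, 0], [0, 0, 0, 0, 0, 0, 0]]},
)

```text
clock: 13.68
position: [0.3743, 0.2381, 0.3484]
tcp_rot: [-179.8, -0.1, 136.6]
wrist_force: [0.3, 0.4, -1.4]
opening: 0.354
grip_force: 15.0
```

```bash
python3 -c "
from h import *
to(.3483,.2838,.245,136.5)"
```

```text
shift [0.0502 0.0158 0.1033] rot [-0.24 -0.06  0.06] t 13.7
```

Call:
drive_effector(
  offsets={"motion":[[0.05, 0.016, 0, 0, 0, 0, 0], [0.05, 0.016, 0.04, 0, 0, 0, 0], [0.05, 0.016, 0.08, 0, 0, 0, 0], [0.05, 0.016, 0.103, 0, 0, 0, 0], [0.05, 0.016, 0.103, 0, 0, 0, 0], [0.05, 0.016, 0.103, 0, 0, 0, 0]]},
)

```text
clock: 14.42
position: [0.3504, 0.2836, 0.2484]
tcp_rot: [180.0, 0.0, 136.4]
wrist_force: [-0.1, 0.1, -1.0]
opening: 0.352
grip_force: 15.0
```

Run:
```python
from h import *
to(.3483,.2838,.216,136.5)
for c,s in(("side",(slice(185,250),slice(225,325))),):
    a=cv2.resize(shot(c)[s],(800,520),interpolation=cv2.INTER_CUBIC); cv2.imwrite('pics/p1.png',a[:,:,::-1])
```

```text
shift [ 0.0017 -0.0013  0.0324] rot [ 0.04  0.01 -0.12] t 14.4
```

View pics/p1.png

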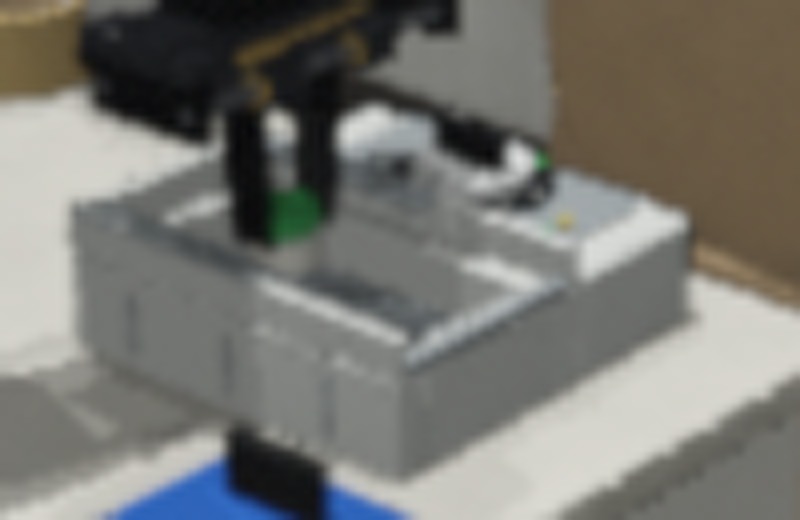

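The jar hangs over the trough, with the green cap between the fingers at (295,215). I'll lower it and watch the force.

Call:
drive_effector(
  offsets={"motion":[[0.0015, -0.001, 0.01, 0, 0, 0, 0], [0.0015, -0.001, 0.017, 0, 0, 0, 0], [0.0015, -0.001, 0.024, 0, 0, 0, 0], [0.0015, -0.001, 0.024, 0, 0, 0, 0]]},
)

```text
clock: 14.98
position: [0.3474, 0.2844, 0.2228]
tcp_rot: [-179.9, -0.0, 136.5]
wrist_force: [0.1, -0.6, -1.6]
opening: 0.353
grip_force: 15.0
```

Call:
drive_effector(
  offsets={"motion":[[0, 0, 0.003, 0, 0, 0, 0], [0, 0, 0.006, 0, 0, 0, 0], [0, 0, 0.007, 0, 0, 0, 0], [0, 0, 0.007, 0, 0, 0, 0]]},
)

```text
clock: 15.48
position: [0.3478, 0.2846, 0.2168]
tcp_rot: [-180.0, 0.0, 136.5]
wrist_force: [0.5, 0.7, -1.3]
opening: 0.353
grip_force: 15.0
```

Call:
drive_effector(
  offsets={"motion":[[0, 0, 0.001, 0, 0, 0, 0], [0, 0, 0.001, 0, 0, 0, 0], [0, 0, 0.001, 0, 0, 0, 0.5], [0, 0, 0.001, 0, 0, 0, 0.5], [0, 0, 0.001, 0, 0, 0, 0.5]]},
)

```text
clock: 16.1
position: [0.3477, 0.2845, 0.2156]
tcp_rot: [-180.0, -0.0, 136.5]
wrist_force: [0.5, 0.7, 0.9]
opening: 0.493
grip_force: 0.0
```

Call:
drive_effector(
  offsets={"motion":[[0, 0, -0.03, 0, 0, 0, 0.5], [0, 0, -0.08, 0, 0, 0, 0.6], [0, 0, -0.13, 0, 0, 0, 0.8], [0, 0, -0.13, 0, 0, 0, 0.8]]},
)

```text
clock: 16.6
position: [0.3489, 0.2853, 0.3509]
tcp_rot: [179.5, 0.1, 136.5]
wrist_force: [0.0, 0.8, -0.5]
opening: 0.754
grip_force: 0.0
```

```bash
python3 -c "
from h import *
to(.503,-.402,.35,44)
sd=shot('side'); cv2.imwrite('pics/p2.png',cv2.resize(sd[185:250,225:325],(800,520),interpolation=cv2.INTER_CUBIC)[:,:,::-1])
print(blobs(sd,((50,120,60),(85,255,255)),15)[0])"
```

```text
shift [-0.5848 -0.3925 -0.0015] rot [ 0.53 -0.34 92.51] t 16.6
[([346.2, 302.2], [328, 291, 36, 23, 131]), ([323.9, 353.7], [318, 348, 13, 12, 121])]
```

View pics/p2.png

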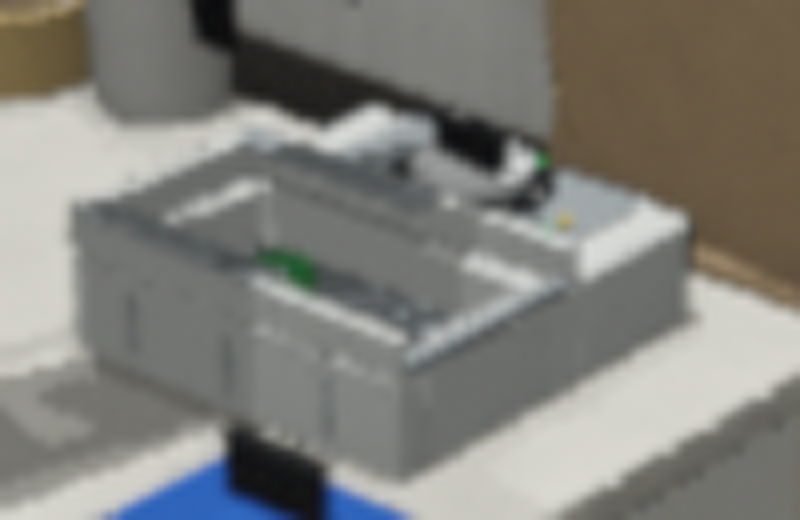

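Jar one stands in the trough, cap at crop (288,265). Now the second jar.

Call:
drive_effector(
  offsets={"motion":[[-0.585, -0.393, 0, 0, 0, 92.5, 1], [-0.585, -0.393, 0, 0, 0, 92.5, 1], [-0.585, -0.393, 0, 0, 0, 92.5, 1], [-0.585, -0.393, 0, 0, 0, 92.5, 1], [-0.585, -0.393, 0, 0, 0, 92.5, 1], [-0.585, -0.393, 0, 0, 0, 92.5, 1], [-0.585, -0.393, 0, 0, 0, 92.5, 1], [-0.585, -0.393, 0, 0, 0, 92.5, 1], [-0.585, -0.393, 0, 0, 0, 92.5, 1], [-0.585, -0.393, 0, 0, 0, 92.5, 1]]},
  force=15,
)

```text
clock: 17.9
position: [0.4838, -0.3272, 0.343]
tcp_rot: [-179.8, 0.0, 43.9]
wrist_force: [0.6, 1.3, -0.0]
opening: 1.001
grip_force: 0.0
```

Call:
drive_effector(
  offsets={"motion":[[0, 0, 0, 0, 0, 0, 0.75], [0, 0, 0, 0, 0, 0, 0.75]]},
)

```text
clock: 18.15
position: [0.4837, -0.325, 0.3433]
tcp_rot: [-179.8, 0.0, 44.0]
wrist_force: [-0.6, 0.0, 0.1]
opening: 0.845
grip_force: 0.0
```

Run:
```python
from h import *
to(.503,-.402,.206,44)
for cam in("top","side"):
    for cc,s in blobs(shot(cam),((50,120,60),(85,255,255)),15)[0]: print(cam,cc,s,onz(cam,*cc,.03).round(4))
```

```text
shift [-0.0395  0.0693  0.137 ] rot [-0.25  0.01 -0.02] t 18.1
top [220.7, 252.5] [217, 250, 9, 6, 42] [0.3539 0.2864 0.03  ]
top [405.6, 256.4] [402, 253, 8, 8, 52] [ 0.5023 -0.4031  0.03  ]
side [347.0, 302.6] [330, 292, 34, 22, 125] [ 0.5865 -0.2223  0.03  ]
side [323.9, 353.7] [318, 348, 13, 12, 126] [ 0.5015 -0.4074  0.03  ]
```

Call:
drive_effector(
  offsets={"motion":[[-0.04, 0.069, 0, 0, 0, 0, 0.75], [-0.04, 0.069, 0, 0, 0, 0, 0.75], [-0.04, 0.069, 0.05, 0, 0, 0, 0.75], [-0.04, 0.069, 0.1, 0, 0, 0, 0.75], [-0.04, 0.069, 0.138, 0, 0, 0, 0.75], [-0.04, 0.069, 0.138, 0, 0, 0, 0.75], [-0.04, 0.069, 0.138, 0, 0, 0, 0], [-0.04, 0.069, 0.138, 0, 0, 0, 0], [-0.04, 0.069, 0.138, 0, 0, 0, 0], [-0.04, 0.069, 0.138, 0, 0, 0, 0]]},
  force=15,
)

```text
clock: 19.5
position: [0.5036, -0.403, 0.2088]
tcp_rot: [179.9, -0.0, 44.0]
wrist_force: [0.4, 0.3, 0.4]
opening: 0.386
grip_force: 0.0
```

Call:
drive_effector(
  offsets={"motion":[[0, 0, 0, 0, 0, 0, 0], [0, 0, 0, 0, 0, 0, 0], [0, 0, 0, 0, 0, 0, 0]]},
)

```text
clock: 19.88
position: [0.5036, -0.403, 0.2085]
tcp_rot: [180.0, -0.0, 44.0]
wrist_force: [-1.9, 0.1, 6.3]
opening: 0.353
grip_force: 15.0
```

Call:
drive_effector(
  offsets={"motion":[[0, 0, -0.05, 0, 0, 0, 0], [0, 0, -0.1, 0, 0, 0, 0], [0, 0, -0.145, 0, 0, 0, 0], [0, 0, -0.145, 0, 0, 0, 0]]},
)

```text
clock: 20.38
position: [0.5042, -0.4035, 0.3578]
tcp_rot: [179.5, -0.0, 44.0]
wrist_force: [0.4, -0.6, 0.6]
opening: 0.353
grip_force: 15.0
```

Run:
```python
from h import *
to(.3889,.2452,.35,136.5)
im=shot("top"); 
for cc,s in blobs(im,((50,120,60),(85,255,255)),15)[0]:
    p=onz("top",*cc,.04)[:2]-[.3686,.2645]; print(cc,s,"warmer xy",p@[-.7254,.6884],p@[-.6884,-.7254])
```

```text
shift [ 0.3678 -0.5468  0.003 ] rot [  0.41   0.39 -92.49] t 20.4
[220.0, 252.7] [217, 250, 8, 8, 40] warmer xy 0.02858156118891636 -0.0028119365275344962
```

Call:
drive_effector(
  offsets={"motion":[[0.368, -0.547, 0, 0, 0, -92.5, 0], [0.368, -0.547, 0, 0, 0, -92.5, 0], [0.368, -0.547, 0, 0, 0, -92.5, 0], [0.368, -0.547, 0, 0, 0, -92.5, 0], [0.368, -0.547, 0, 0, 0, -92.5, 0], [0.368, -0.547, 0, 0, 0, -92.5, 0], [0.368, -0.547, 0, 0, 0, -92.5, 0], [0.368, -0.547, 0, 0, 0, -92.5, 0], [0.368, -0.547, 0, 0, 0, -92.5, 0], [0.368, -0.547, 0, 0, 0, -92.5, 0]]},
)

```text
clock: 21.68
position: [0.3926, 0.2142, 0.3501]
tcp_rot: [-179.8, -0.1, 136.5]
wrist_force: [0.8, -0.1, -0.2]
opening: 0.35
grip_force: 15.0
```

Call:
drive_effector(
  offsets={"motion":[[0, 0, 0, 0, 0, 0, 0], [0, 0, 0, 0, 0, 0, 0]]},
)

```text
clock: 21.92
position: [0.3935, 0.2125, 0.3505]
tcp_rot: [-179.8, -0.1, 136.6]
wrist_force: [-0.3, -0.4, -0.9]
opening: 0.354
grip_force: 15.0
```

```bash
python3 -c "
from h import *
to(.3889,.2452,.245,136.5)"
```

```text
shift [0.0257 0.021  0.1055] rot [-0.22 -0.07  0.07] t 21.9
```

Call:
drive_effector(
  offsets={"motion":[[0.026, 0.021, 0, 0, 0, 0, 0], [0.026, 0.021, 0.04, 0, 0, 0, 0], [0.026, 0.021, 0.08, 0, 0, 0, 0], [0.026, 0.021, 0.103, 0, 0, 0, 0], [0.026, 0.021, 0.103, 0, 0, 0, 0], [0.026, 0.021, 0.103, 0, 0, 0, 0]]},
)

```text
clock: 22.68
position: [0.3904, 0.2449, 0.2504]
tcp_rot: [180.0, 0.0, 136.4]
wrist_force: [-0.2, 0.3, 0.1]
opening: 0.35
grip_force: 15.0
```

```bash
python3 -c "
from h import *
to(.3889,.2452,.2185,136.5)"
```

```text
shift [ 0.0013 -0.0009  0.0319] rot [ 0.04  0.02 -0.11] t 22.7
```

Call:
drive_effector(
  offsets={"motion":[[0.001, -0.001, 0.01, 0, 0, 0, 0], [0.001, -0.001, 0.02, 0, 0, 0, 0], [0.001, -0.001, 0.027, 0, 0, 0, 0], [0.001, -0.001, 0.031, 0, 0, 0, 0], [0.001, -0.001, 0.033, 0, 0, 0, 0], [0.001, -0.001, 0.033, 0, 0, 0, 0]]},
)

```text
clock: 23.42
position: [0.3884, 0.2458, 0.2183]
tcp_rot: [-179.8, -0.1, 136.5]
wrist_force: [-7.2, -3.7, 13.8]
opening: 0.35
grip_force: 15.0
```

```bash
python3 -c "
from h import *
to(.3889,.2452,.2185,136.5)"
```

```text
shift [-0.0008 -0.0001 -0.0002] rot [-0.17 -0.05  0.03] t 23.4
```

Call:
drive_effector(
  offsets={"motion":[[0, -0.002, -0.001, 0, 0, 0, 0], [0, -0.002, -0.001, 0, 0, 0, 0]]},
)

```text
clock: 23.68
position: [0.3872, 0.2444, 0.2184]
tcp_rot: [179.9, 0.0, 136.5]
wrist_force: [-0.8, -0.0, 4.3]
opening: 0.355
grip_force: 15.0
```

Lateral force is gone and the height matches the floor, so I'll release.

Call:
drive_effector(
  offsets={"motion":[[0, 0, 0, 0, 0, 0, 0.5], [0, 0, 0, 0, 0, 0, 0.5], [0, 0, 0, 0, 0, 0, 0.5], [0, 0, -0.03, 0, 0, 0, 0.5], [0, 0, -0.08, 0, 0, 0, 0.6], [0, 0, -0.13, 0, 0, 0, 0.8], [0, 0, -0.13, 0, 0, 0, 0.8]]},
)

```text
clock: 24.55
position: [0.3881, 0.2448, 0.3528]
tcp_rot: [179.5, 0.2, 136.5]
wrist_force: [0.5, 0.3, 0.2]
opening: 0.75
grip_force: 0.0
```

Call:
drive_effector(
  offsets={"motion":[[-0.25, -0.1, 0, 0, 0, 0, 0.8], [-0.25, -0.1, 0, 0, 0, 0, 0.8], [-0.25, -0.1, 0, 0, 0, 0, 0.8], [-0.25, -0.1, 0, 0, 0, 0, 0.8], [-0.25, -0.1, 0, 0, 0, 0, 0.8]]},
)

```text
clock: 25.18
position: [0.4999, -0.0031, 0.3462]
tcp_rot: [-179.9, -0.1, 136.3]
wrist_force: [1.0, 0.7, -1.3]
opening: 0.798
grip_force: 0.0
```

Run:
```python
from h import *
im=shot("top","top5.png"); sd=shot("side","side5.png")
for cam,i in(("top",im),("side",sd)):
  for cc,s in blobs(i,((50,120,60),(85,255,255)),8)[0]:
    p=onz(cam,*cc,.04)[:2]-[.3686,.2645]; print(cam,cc,s,"warmer xy",p@[-.7254,.6884],p@[-.6884,-.7254])
a=cv2.resize(im[208:280,190:265],(600,576),interpolation=cv2.INTER_CUBIC); cv2.imwrite('pics/d.png',a[:,:,::-1])
```

```text
top [234.0, 246.4] [230, 242, 9, 9, 59] warmer xy -0.028291134874189806 0.004282435812732547
top [220.9, 253.7] [217, 250, 9, 9, 61] warmer xy 0.02765605167384041 0.0025168398181217213
side [261.4, 217.9] [259, 217, 5, 3, 10] warmer xy 0.026805431849003386 -0.00615176280307248
side [271.7, 222.6] [268, 222, 7, 3, 14] warmer xy -0.027769882941651246 -0.002333356963304249
side [346.2, 302.2] [328, 291, 36, 23, 130] warmer xy -0.4976804252417284 0.21439255798896031
```

View pics/d.png

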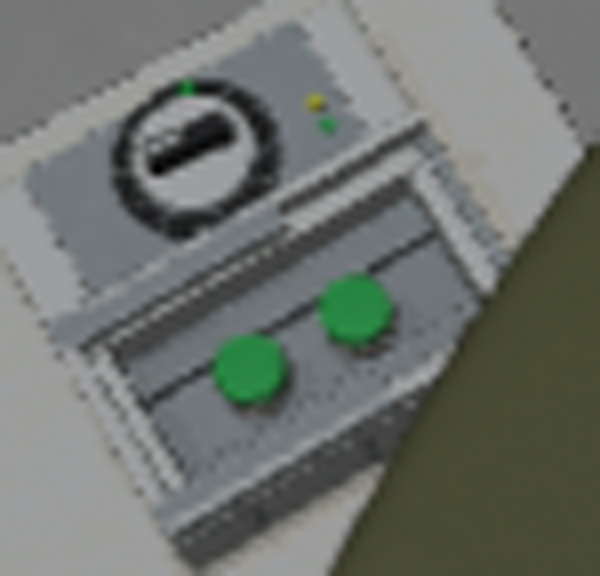

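Both jars stand in the trough at (28, 2.5) and (-28, 4.3) mm in the warmer. Now I'll enlarge the dial with stretched contrast in both views, and measure the ring, bar and mark.

Run:
```python
from h import *
im=cv2.imread('pics/top5.png'); sd=cv2.imread('pics/side5.png')
a=im[214:242,200:230].astype(float); b=sd[194:216,268:300].astype(float)
f=lambda x:np.clip((x-20)*255/(np.percentile(x,99.5)-20),0,255).astype(np.uint8)
A=cv2.resize(f(a),(390,364),interpolation=cv2.INTER_NEAREST);B=cv2.resize(f(b),(390,268),interpolation=cv2.INTER_NEAREST)
cv2.imwrite('pics/dz.png',np.hstack([A,np.pad(B,((0,96),(0,0),(0,0)))]))
print(cv2.cvtColor(im[218:238,204:226].copy(),cv2.COLOR_BGR2GRAY))
```

```text
[[108 155 154 156 156 156 144  91  71  90  54  45  45  49  73 103 118 119
  120 120 120 119]
 [154 156 156 156 145  91  51  39  59  88  47  31  31  44  64  45  68 105
  119 119 120 119]
 [156 156 156 150 113  39  55 101 134 154 154 153 146 111  54  32  34  50
   85 119 120 120]
 [156 156 142  68  50  69 112 155 156 157 157 157 150 131 141  83  34  46
   73  90 120 120]
 [153 127  61  43  96 154 154 157 157 157 145  87  51  63 113 142  82  32
   35  71 119 119]
 [115  74  36  88 154 157 157 157 145  87  50  36  34  37  59 112 138  42
   32  38  78 120]
 [110  60  73 115 157 150 119  97  89  33  34  37  30  23  29  94 147  98
   32  34  69 119]
 [ 92  35  89 142  95  98 114 142  80  38  29  19  15  14  27  93 152 119
   39  42  77 113]
 [ 53  30  72 117 112 142  88  56  34  18  16  15  43  76 103 155 156 136
   67  56  55  98]
 [ 40  42  97 143  87  56  34  19  16  15  43  99 144 153 155 157 152 125
   66  37  55  99]
 [ 49  33  90 143  77  16  15  14  44 100 145 155 156 157 157 157 145  81
   37  32  53  96]
 [ 77  60  90 149 104  15  44 104 153 155 157 157 157 157 157 157 141  51
   38  31  67 118]
 [ 52  34  48 103 154 153 153 154 158 158 158 157 157 157 157 145  91  58
   52  77  71 118]
 [ 67  32  39  81 134 157 158 158 157 157 157 157 157 157 150 110  54  37
   36  49  92 141]
 [104  37  36  41  79 132 157 157 157 157 157 157 157 148 103  60  44  32
   56 112 155 147]
 [109  62  41  57  51  83 107 127 157 157 154 141 112  69  48  34  50  97
  141 136 127  74]
 [118 106  50  34  32  38  64  95  82  73  70  67  70  64  39  85 144 143
  134 120 109  72]
 [119 118 106  56  32  41  58  41  39  33  34  34  36  58 101 129 135 122
  121 120 124 137]
 [118 119 118 110  81  44  54  35  32  32  57  88  87 120 126 120 121 120
  121 122 114  79]
 [117 118 119 118 116 109  82  44  40  37  90 146 133 127 121 120 121 123
  121  84  80  98]]
```

View pics/dz.png

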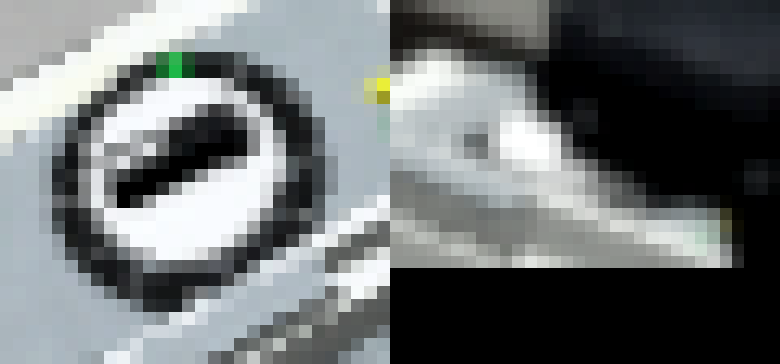

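The bar's top face carries the white line on its left half, px ≈ (204..212, 224..226). So the pointer points left in the image, roughly along the warmer's +x. The green mark is at px (213.5,219). I'll compute the angles.

Run:
```python
from h import *
im=cv2.imread('pics/top5.png'); g=im.max(2)
hsv=cv2.cvtColor(im,cv2.COLOR_BGR2HSV)
roi=np.zeros_like(g); cv2.circle(roi,(214,228),13,255,-1)
m=(((g<78)|((hsv[:,:,1]>110)&(hsv[:,:,0]>50)&(hsv[:,:,0]<85)))&(roi>0)).astype(np.uint8)
c=max(cv2.findContours(m,0,1)[0],key=cv2.contourArea); e=cv2.fitEllipse(cv2.convexHull(c)); print(e)
C=onz("top",*e[0],.058); ax=lambda p:(p@[-.7254,.6884],p@[-.6884,-.7254])
print("axis",C,"warmer",ax(C[:2]-[.3686,.2645]))
ys,xs=np.where((hsv[:,:,1]>90)&(hsv[:,:,0]>50)&(hsv[:,:,0]<85)&(roi>0)); print(xs,ys)
M=onz("top",xs.mean(),ys.mean(),.06); d=M-C; print("mark",M,np.hypot(*d[:2]),np.degrees(np.arctan2(d[1],d[0])))
ys,xs=np.where((g<28)&(roi>0)&(np.hypot(np.arange(640)[None]-214,np.arange(400)[:,None]-227)<8)); print(list(zip(xs,ys)))
Q=np.array([onz("top",x,y,.077)[:2] for x,y in zip(xs,ys)]);w,V=np.linalg.eigh(np.cov(Q.T));print("bar angle",np.degrees(np.arctan2(V[1,1],V[0,1])),Q.mean(0),2*np.sqrt(3*w))
```

```text
((213.90357971191406, 227.2477264404297), (18.327146530151367, 21.42013168334961), 63.25273513793945)
axis [0.43708017 0.33511882 0.058     ] warmer (np.float64(-0.0010615202298431617), np.float64(-0.09836863609519923))
[212 213 212 213 214] [218 218 219 219 219]
mark [0.46951395 0.34959705 0.06      ] 0.03551857554842663 24.05567955655926
[(np.int64(217), np.int64(224)), (np.int64(215), np.int64(225)), (np.int64(216), np.int64(225)), (np.int64(217), np.int64(225)), (np.int64(218), np.int64(225)), (np.int64(213), np.int64(226)), (np.int64(214), np.int64(226)), (np.int64(215), np.int64(226)), (np.int64(211), np.int64(227)), (np.int64(212), np.int64(227)), (np.int64(213), np.int64(227)), (np.int64(209), np.int64(228)), (np.int64(210), np.int64(228)), (np.int64(211), np.int64(228)), (np.int64(209), np.int64(229))]
bar angle 131.19372034542866 [0.43372072 0.33293876] [0.00625789 0.04227486]
```

Pointer heading is about 131°, and the mark heading is 22–24° at a radius of 35.5 mm, which checks with the 35 mm given. The axis is at about (0.4377, 0.3366). That means turning 108° clockwise.

```bash
python3 -c "
from h import *
to(.4377,.3366,.33,131)"
```

```text
shift [0.2782 0.202  0.0167] rot [-0.08 -0.12  5.34] t 25.3
```

Call:
drive_effector(
  offsets={"motion":[[0.278, 0.202, 0, 0, 0, 5.3, 0.6], [0.278, 0.202, 0, 0, 0, 5.3, 0.6], [0.278, 0.202, 0, 0, 0, 5.3, 0.6], [0.278, 0.202, 0, 0, 0, 5.3, 0.6], [0.278, 0.202, 0, 0, 0, 5.3, 0.6], [0.278, 0.202, 0, 0, 0, 5.3, 0.6], [0.278, 0.202, 0, 0, 0, 5.3, 0.5], [0.278, 0.202, 0, 0, 0, 5.3, 0.5]]},
)

```text
clock: 26.28
position: [0.4357, 0.3377, 0.3471]
tcp_rot: [-179.9, -0.0, 131.3]
wrist_force: [-0.3, -0.3, 0.6]
opening: 0.507
grip_force: 0.0
```

```bash
python3 -c "
from h import *
to(.4377,.3366,.26,131)"
```

```text
shift [-0.0021  0.0009  0.0871] rot [-0.08 -0.    0.3 ] t 26.3
```

Call:
drive_effector(
  offsets={"motion":[[-0.002, 0.001, 0.05, 0, 0, 0, 0.5], [-0.002, 0.001, 0.08, 0, 0, 0, 0.5], [-0.002, 0.001, 0.086, 0, 0, 0, 0.5], [-0.002, 0.001, 0.086, 0, 0, 0, 0.5], [-0.002, 0.001, 0.086, 0, 0, 0, 0], [-0.002, 0.001, 0.086, 0, 0, 0, 0], [-0.002, 0.001, 0.086, 0, 0, 0, 0], [-0.002, 0.001, 0.086, 0, 0, 0, 0]]},
  force=12,
)

```text
clock: 27.28
position: [0.4387, 0.3365, 0.2621]
tcp_rot: [-179.9, 0.0, 131.2]
wrist_force: [-8.0, -7.9, 9.8]
opening: 0.134
grip_force: 5.9
```

Call:
drive_effector(
  offsets={"motion":[[0, 0, 0, 0, 0, 0, 0], [0, 0, 0, 0, 0, 0, 0]]},
)

```text
clock: 27.52
position: [0.4384, 0.3362, 0.262]
tcp_rot: [-179.8, 0.0, 131.2]
wrist_force: [-4.4, -3.8, 4.7]
opening: 0.125
grip_force: 12.0
```

Call:
drive_effector(
  offsets={"motion":[[0, -0.001, 0, 0, 0, 0, 0], [0, -0.001, 0, 0, 0, 9, 0], [0, -0.001, 0, 0, 0, 18, 0], [0, -0.001, 0, 0, 0, 27, 0], [0, -0.001, 0, 0, 0, 36, 0], [0, -0.001, 0, 0, 0, 45, 0], [0, -0.001, 0, 0, 0, 54, 0], [0, -0.001, 0, 0, 0, 54, 0]]},
)

```text
clock: 28.52
position: [0.4376, 0.3358, 0.2621]
tcp_rot: [-179.9, 0.1, 77.2]
wrist_force: [-4.2, -3.8, 6.8]
opening: 0.127
grip_force: 12.0
```

Call:
drive_effector(
  offsets={"motion":[[-0.001, -0.001, 0, 0, 0, 9, 0], [-0.001, -0.001, 0, 0, 0, 18, 0], [-0.001, -0.001, 0, 0, 0, 27, 0], [-0.001, -0.001, 0, 0, 0, 36, 0], [-0.001, -0.001, 0, 0, 0, 45, 0], [-0.001, -0.001, 0, 0, 0, 54, 0], [-0.001, -0.001, 0, 0, 0, 54, 0], [-0.001, -0.001, 0, 0, 0, 54, 0]]},
)

```text
clock: 29.52
position: [0.4367, 0.3357, 0.2621]
tcp_rot: [-179.9, -0.0, 23.3]
wrist_force: [-4.3, 2.9, 4.3]
opening: 0.122
grip_force: 12.0
```

Call:
drive_effector(
  offsets={"motion":[[0, 0, 0, 0, 0, 0, 0.5], [0, 0, 0, 0, 0, 0, 0.5], [0, 0, 0, 0, 0, 0, 0.5], [0, 0, -0.05, 0, 0, 0, 0.5], [0, 0, -0.1, 0, 0, 0, 0.6], [-0.15, 0, -0.1, 0, 0, 0, 0.6], [-0.25, 0.1, -0.1, 0, 0, 0, 0.6], [-0.25, 0.15, -0.1, 0, 0, 0, 0.6], [-0.25, 0.15, -0.1, 0, 0, 0, 0.6]]},
)

```text
clock: 30.65
position: [0.2874, 0.1469, 0.3616]
tcp_rot: [179.9, -0.0, 23.3]
wrist_force: [0.5, -1.1, 0.9]
opening: 0.601
grip_force: 0.0
```

Run:
```python
from h import *
im=shot("top","top6.png")[:,:,::-1].copy(); sd=shot("side")[:,:,::-1]
f=lambda x:np.clip((x.astype(float)-20)*255/(np.percentile(x,99.5)-20),0,255).astype(np.uint8)
A=cv2.resize(f(im[214:242,200:230]),(390,364),interpolation=cv2.INTER_NEAREST);B=cv2.resize(f(sd[194:222,268:300]),(400,350),interpolation=cv2.INTER_NEAREST)
cv2.imwrite('pics/dz2.png',np.hstack([A,np.pad(B,((0,14),(0,0),(0,0)))]))
```

```text
(no output)
```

View pics/dz2.png

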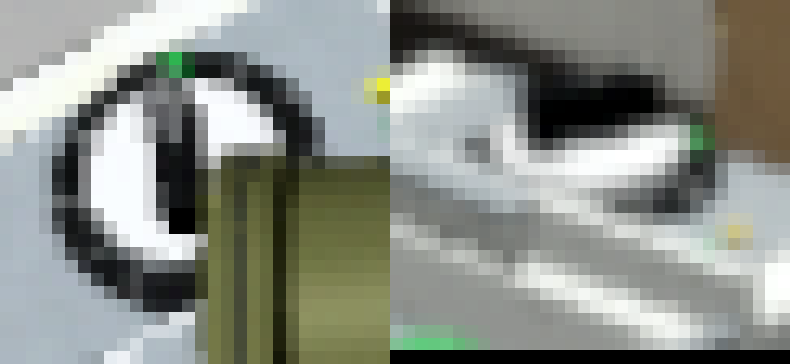

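The pointer's pale line now runs up to the green mark at (175,65). The arm hides part of the dial, so I'll move it aside and check the angle numerically.

Call:
drive_effector(
  offsets={"motion":[[-0.06, 0.06, 0, 0, 0, 0, 0.6], [-0.06, 0.12, 0, 0, 0, 0, 0.6], [-0.06, 0.18, 0, 0, 0, 0, 0.6], [-0.06, 0.22, 0, 0, 0, 0, 0.6], [-0.06, 0.25, 0, 0, 0, 0, 0.6], [-0.06, 0.25, 0, 0, 0, 0, 0.6]]},
)

```text
clock: 31.5
position: [0.3327, -0.1067, 0.3616]
tcp_rot: [-179.9, 0.1, 23.0]
wrist_force: [-1.2, -0.4, 1.0]
opening: 0.599
grip_force: 0.0
```

Run:
```python
from h import *
im=shot("top","top7.png")[:,:,::-1].copy(); sd=shot("side","side7.png")
g=im.max(2);ys,xs=np.where((g<30)&(np.hypot(np.arange(640)[None]-214,np.arange(400)[:,None]-227)<7.5))
print(list(zip(xs.tolist(),ys.tolist())))
Q=np.array([onz("top",x,y,.077)[:2] for x,y in zip(xs,ys)]);w,V=np.linalg.eigh(np.cov(Q.T));print("bar",np.degrees(np.arctan2(V[1,1],V[0,1])),Q.mean(0),2*np.sqrt(3*w))
print(g[217:236,208:221])
for c,i in(("top",im[:,:,::-1].copy()),("side",sd)): print(c,[x for x in blobs(i,((50,120,60),(85,255,255)),8)[0]],blobs(i,((0,180,120),(6,255,255)),20)[0],blobs(i,((100,150,80),(118,255,255)),60)[0])
```

```text
[(214, 225), (214, 227), (214, 229), (213, 230), (214, 230), (213, 231), (214, 231)]
bar -167.63116181270973 [0.42400022 0.32832673] [0.00567641 0.0313669 ]
[[156 155 155 155 148 123 117 122 122 121 122 121 122]
 [155 155 144  92  84 116  61  46  46  50  74 106 123]
 [144  90  51  45  75 101  59  31  32  45  64  45  70]
 [113  37  42  67  81  69 107 146 122 111  56  32  35]
 [ 43  71 115  89  91  81  89 156 155 154 141  83  35]
 [ 95 153 142  81  72  80  51 112 156 157 156 142  82]
 [132 156 149 110  69  78  38  98 157 156 157 156 137]
 [155 157 149 106  54  78  34  93 156 157 157 157 147]
 [157 157 156 138  32  37  29  89 156 157 157 156 151]
 [157 157 157 139  32  30  30  88 156 157 157 157 156]
 [156 157 157 139  31  31  29  88 156 156 157 157 152]
 [156 156 156 141  54  32  30  86 157 156 157 157 146]
 [156 157 157 141  52  32  28  87 157 157 156 157 141]
 [157 157 157 143  74  17  15  68 132 157 157 145  97]
 [129 157 157 156 136  14  22  88 155 157 148 108  56]
 [ 90 142 157 157 155 152 152 153 156 149 110  61  49]
 [ 52  81 102 133 145 156 151 131 112  69  49  35  51]
 [ 33  38  58  86  81  72  69  65  72  65  41  87 145]
 [ 33  42  58  39  40  34  33  34  36  59 103 131 138]]
top [([234.0, 246.4], [230, 242, 9, 9, 60]), ([220.9, 253.7], [217, 250, 9, 9, 61])] [([371.1, 258.3], [368, 255, 7, 7, 43]), ([90.3, 285.8], [80, 279, 22, 15, 44]), ([170.8, 311.7], [154, 307, 33, 10, 44])] [([262.3, 267.9], [247, 253, 30, 31, 446])]
side [([346.5, 302.4], [328, 291, 36, 23, 130])] [([211.5, 175.2], [201, 172, 22, 8, 55]), ([303.3, 319.2], [298, 315, 11, 9, 80])] [([244.6, 257.2], [217, 244, 59, 28, 764])]
```

Run:
```python
from h import *
a=onz("top",215.1,230,.088);b=onz("top",215.0,222.5,.088);d=b-a;print("bar",np.degrees(np.arctan2(d[1],d[0])))
im=cv2.imread('pics/top7.png');h=cv2.cvtColor(im,cv2.COLOR_BGR2HSV).astype(float)
sub=im[214:223,207:220].astype(float);w=np.clip(sub[:,:,1]-np.maximum(sub[:,:,0],sub[:,:,2])-8,0,None);ys,xs=np.mgrid[214:223,207:220]
u,v=(w*xs).sum()/w.sum(),(w*ys).sum()/w.sum();M=onz("top",u,v,.058);print(u,v,M)
for C in([.4370,.3351],[.4367,.3357],[.4385,.3381]): e=M[:2]-C;print(np.hypot(*e),np.degrees(np.arctan2(e[1],e[0])))
```

```text
bar 18.398574189665045
213.0 218.38983050847457 [0.47121346 0.34969169 0.058     ]
0.0371951383542407 23.09774858258518
0.03724172884303048 22.06753625640478
0.034706451846739185 19.511274091798864
```

Gripper yaw says 23.3° and the image says 18°, while the mark reads 19.5–24°. I'll firm up the mark heading with a circle fit to the ring's edge.

Run:
```python
from h import *
from scipy.optimize import least_squares
from scipy.ndimage import map_coordinates
im=cv2.imread('pics/top7.png').astype(float);g=im.mean(2)
for z in(.055,.058,.061):
    C0=np.array([.437,.3355])
    for it in range(3):
        E=[];I=[]
        for t in np.radians(np.arange(0,360,6)):
            if abs((np.degrees(t)-22+180)%360-180)<14: continue
            rr=np.arange(.024,.047,.0005)
            P=np.array([proj("top",[*(C0+q*np.array([np.cos(t),np.sin(t)])),z]) for q in rr]);s=map_coordinates(g,[P[:,1],P[:,0]],order=1)
            k=s.argmin(); th=90
            out=[i for i in range(k,len(s)) if s[i]>th]; inn=[i for i in range(k,-1,-1) if s[i]>th]
            if out: E.append(C0+rr[out[0]]*np.array([np.cos(t),np.sin(t)]))
        E=np.array(E); f=least_squares(lambda p:np.hypot(*(E-p[:2]).T)-p[2],[*C0,.04],loss='soft_l1',f_scale=.001); C0=f.x[:2]
    M=onz("top",213.0,218.4,z)[:2]-C0
    print(z,len(E),f.x.round(4),"rms",np.sqrt(np.mean(f.fun**2)),"mark",np.hypot(*M),np.degrees(np.arctan2(M[1],M[0])))
```

```text
Traceback (most recent call last):
  File "h.py", line 14, in proj
    i=r.camera_info(cam);K=np.array(i["camera_matrix"]);T=np.array(i["world_to_cam"])
ValueError: time passes only in moves, steps and waits
```

```bash
sed -i 's/r\.camera_info(cam)/info(cam)/' h.py
```

Add to h.py:
```python
from functools import lru_cache
@lru_cache(None)
def info(cam): return r.camera_info(cam)
```

Run:
```python
from h import *
from scipy.optimize import least_squares
from scipy.ndimage import map_coordinates
im=cv2.imread('pics/top7.png').astype(float);g=im.mean(2)
for z in(.055,.058,.061):
    C0=np.array([.437,.3355])
    for it in range(3):
        E=[]
        for t in np.radians(np.arange(0,360,6)):
            if abs((np.degrees(t)-22+180)%360-180)<14: continue
            rr=np.arange(.031,.047,.0005); d=np.array([np.cos(t),np.sin(t)])
            P=np.array([proj("top",[*(C0+q*d),z]) for q in rr]);s=map_coordinates(g,[P[:,1],P[:,0]],order=1)
            k=s.argmin(); out=[i for i in range(k,len(s)) if s[i]>85]
            if out: E.append(C0+rr[out[0]]*d)
        E=np.array(E); f=least_squares(lambda p:np.hypot(*(E-p[:2]).T)-p[2],[*C0,.04],loss='soft_l1',f_scale=.001); C0=f.x[:2]
    M=onz("top",213.0,218.4,z)[:2]-C0
    print(z,len(E),f.x.round(4),"rms",np.sqrt(np.mean(f.fun**2)),"mark",np.hypot(*M),np.degrees(np.arctan2(M[1],M[0])))
```

```text
0.055 56 [0.4382 0.3357 0.0408] rms 0.0020072270946803303 mark 0.03705841143255073 23.58379873101707
0.058 56 [0.4372 0.3349 0.0407] rms 0.0019934588329709145 mark 0.0370284557561433 23.560507670165414
0.061 56 [0.4363 0.334  0.0407] rms 0.0019778253776355824 mark 0.03696309300213527 23.54975848744688
```

The mark is at 23.5° (ring radius fit 40.7 mm against 40), and the dial was left at 23.3°. The jars, lid and red jar read as before, and the arm is clear. Handing in.

```bash
python3 -c "
from h import *
print(r.sign_off())"
```

```text
the job is handed in; nothing more can be done
None
```

The job is handed in (no verdict came back): the lid lies flat on the worktop, both green-capped jars present stand in the trough, and the dial was turned to 23.3° against a green mark measured at 23.5° (a rougher camera reading of the dial gave 18°, still inside the 8° tolerance); the red jar has not moved, and the stamp was never approached.

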